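# Power up the workstation in order

## Task

Start up this desk in the proper order, pressing each control with a light fingertip tap: first switch on the power strip with its red rocker, then switch on the drive dock with its green rocker (on both, press the raised half with the white bar all the way down; it stays down), and last tap the round white power button of the mini PC and let it come back up. Do not press a later control before the earlier ones are on, do not shift or lift the dock or the PC, and leave the glass, jar, ink bottle and mouse alone.

Things in the scene. Friction and masses are not known exactly. Their poses are not given: they have to be found in the camera images.
- strip: White power strip screwed to the desk (cannot move): 240 (x) x 54 (y) x 36 mm high. Origin: centre of the underside; x along its length, z up. Its red rocker switch lies at x = -88 mm, y = 0; two plugs, up to 66 mm above the desk, stand at x = +28 and +84 mm, and thin cords (seen only, not felt) leave the +x end. The rocker's pivot runs along x, 40 mm above the desk; its half towards +y carries a white bar and is the ON half.
- strip_rocker_on (a point): Where to press the red rocker: on the upper face of its ON half, 10 mm from the pivot, mid-width; it moves with the rocker. Each half of the rocker is 14 mm long (strip y) and 20 mm wide (strip x), in a flat black frame whose top is 37.5 mm above the desk. Off: the ON half slopes up, outer end 45 mm above the desk, and this point is about 43.5 mm above it. On: the ON half is level, 40 mm above the desk, and the other half slopes up instead.
- strip_rocker (a joint): Red rocker: 0 = off, 0.36 rad = on. It turns stiffly (3 N at the point) and stays where left; 0.26 rad counts as on. The other half rises as this one sinks: press towards the outer end, not over the pivot. It ends at a hard stop: come down slowly (15 mm/s) and stop at the level height, do not push on; over 40 N is too hard for switches, button and cases.
- dock: Drive dock, aluminium with a black top plate: 130 (x) x 120 (y) x 60 mm high, about 0.75 kg, loose on rubber feet. Origin: centre of the underside; z up, its front (-x) faces away from the robot, more or less. A slim drive (7 x 70 mm) stands in the rear bay at x = +42 mm, its top 120 mm above the desk. The green rocker switch, in a black frame, lies at x = -42 mm, y = 0; its pivot runs along x, 64 mm above the desk; its half towards +y carries a white bar and is the ON half.
- dock_rocker_on (a point): Where to press the green rocker: on the upper face of its ON half, 10 mm from the pivot, mid-width; it moves with the rocker. Same rocker as on the strip (halves 14 mm long in dock y, 20 mm wide in dock x), frame top 61.5 mm above the desk. Off: the ON half slopes up, outer end 69 mm above the desk, this point about 67.5 mm. On: the ON half is level, 64 mm above the desk.
- dock_rocker (a joint): Angle of the green rocker: 0 = off, 0.36 rad = on; turns, stays and counts as on like the red one.
- minipc: Mini PC, dark grey box with a black lid: 116 (x) x 112 (y) x 50 mm high, about 0.75 kg, loose on rubber feet. Origin: centre of the underside; z up. The power button is in the lid at x = -34 mm, y = -32 mm.
- pc_button_top (a point): Centre of the top of the white power button, 18 mm across, in a silver ring; released it stands 4 mm proud of the lid, 54.5 mm above the desk. The point moves with the button.
- pc_button (a joint): Travel of the power button: 0 = released, 0.003 m = fully down; a spring returns it: it starts to move at 1 N and is fully down at 3.4 N. The PC takes a press as made at 1.8 mm; below 3 mm is a hard stop, so press slowly.
- tumbler: Drinking glass, 72 mm across, 130 mm tall, open at the top, standing on the desk; origin: centre of its underside, z up. Leave it alone.
- jar: Clear jar with a red label, 72 mm across, 80 mm tall; origin: centre of its underside, z up. Leave it alone.
- ink: Square black ink bottle, 52 x 52 mm, 54 mm tall with its round cap; origin: centre of its underside, z up. Leave it alone.
- mouse: Black computer mouse, 106 (x) x 60 (y) x 35 mm; origin: centre of its underside, z up. Leave it alone.
Mind the look-alikes: they are no part of the job. Several things look just like the dock: the one meant starts farthest to the robot's right.

How it is judged:
By the outcome, as a careful person would: the job done as asked, in the order asked, and still so for the second after the job is handed in, with the robot touching nothing.
It also fails if it takes over 64 s, if anything falls off the work surface, if the arm or the gripper's body presses on something with over 40 N, if the wrist force passes 120 N, or if a joint passes its speed limit or range.

## Robot

A 6-joint arm with a two-finger parallel gripper is mounted at the origin on the work surface. World frame = base frame: x ahead of the robot, y to its left, z up, the work surface at z = 0. Lengths are in mm, angles in rad, forces in N, time in s.
With the tool pointing down it reaches from about 275 to 775 mm from the base axis. Payload 14.6 kg.
Tool frame: the origin (TCP) lies at the very end of the fingers, on their centre line; the grasp point (between the pads) lies bot.grip_point_offset behind it (bot.grip_point_offset is the distance from the TCP to the grasp point, in mm); z points along the fingers, y is the direction in which the jaws open and shut (so a half turn about z gives the same grasp; the last joint's range is limited). The gripper opens to 85 mm and grips with 20 to 120 N. Pads are 22 mm wide; open, the fingers measure 114 mm over their backs; the gripper's body (76 mm by 85 mm) begins 54 mm behind the grasp point. The pads swing forward as they close: fully open they stand 13 mm farther back than shut.
Start: joints at [1.139, 0.263, -0.048, 1.259, 0, 1.415], TCP at [143.476, 505.018, 231.278] pointing down, gripper open.
Joint ranges: [-2.65, 2.65], [-0.89, 1.7], [-1.18, 1.37], [-2.13, 2.11], [-1.35, 1.29], [-3.14, 3.14]. Speed limits (rad/s): [1.89, 1.89, 2.57, 2.79, 3.14, 3.14].

## Interface

Orientations are given as a rotation vector (axis times angle).
In Python, from bench import bot gives the robot as it stands.
- The arm moves only by the tool carry_out, never from a script. Its arguments are lists of equal length, an entry for each row: "offset": the shift along the tool's x, y, z in cm, a list of three; "turn": the turn about the tool's z in degrees. A call has 1 to 20 rows; each row is the pose to reach, as a shift and turn from the pose commanded when the call began, along the tool's axes at that moment; what a row does not reach only later rows make up. A row lasts 1/12 s, in which the tool goes at most 41.7 mm and 7.16 degrees, less where a joint would pass 70% of its speed; a pose out of reach is approached as far as the arm can. A call with a gripper value outside its range is refused whole. "hand" is the finger opening in cm, from 0 to 8.54, set as the call begins (left out, the last holds). The fingers move at their own pace and stop on an object; "grip_force" is the grip in N (left out, the last holds). Time passes only in rows, so rows that repeat a pose let the fingers close. It gives the time, the measured TCP pose, the force and the opening at its end, in the units of the state.
- bot.read_state(): the state, without advancing time (a new reading comes with each control period).
- bot.grab_frame(name): name is "side" or "top"; returns a dict with "img" (480x640x3 uint8, red, green, blue), "fovy" (degrees; the focal length in pixels is half the picture's height over the tangent of half this angle, whatever the lens; pixels are square), "cx", "cy" (the principal point, pixels), "camera_from_world" (4x4, takes a point from world to camera coordinates). Camera axes: x right, y down, z forward; pixel columns grow to the right and rows downward; lengths in mm; the calibration is good to about 2 mm. A picture is of the moment at which its call begins. There is no depth.
- bot.sign_off(): hands the job in, once; it reports no verdict.
Trained networks look in a picture, given as the dict that the camera call returned (one of the last four; its "shot" number tells which), for a name from the list of things; names that differ only in an ending like _2 or _b are one class to them, and where a whole thing is asked for, a point or a joint stands for the part that bears it (a point fixed in the world has none). Each returns a list of dicts, best first, with "conf" (0 to 1); they miss things now and then, are a little off and sometimes report something else, mostly with a low value. They report only what shows in the picture. A call takes as long as a camera call. They do not tell look-alikes from the thing itself.
- bot.spot_in(picture, name): "point" ([x, y, z] in mm, in world coordinates, good to about 4 mm: the middle of the surface that is visible of it).
- bot.trace(picture, name): "region" (480x640 bool, what is visible of it).
- bot.tip_of(picture, name): "point" ([x, y, z] in mm, in world coordinates, good to about 4 mm: a listed point, or the origin of a listed thing).
The state is a dict: "clock": time; "joint_pos": joint angles; "joint_vel": joint speeds; "tau": joint torques, N m; "ee_pos": TCP position; "orientation": TCP orientation; "wrist_force": force on the tool from outside, world axes, zero at the start; "wrist_torque": the same for the moment, N m; "width": opening from 0.0 (shut) to 1.0 (fully open).
Only numpy, scipy, OpenCV 4.12 (cv2) and the standard library are available. Lean on these libraries where they do the work, as an engineer would, in place of code of your own. Each camera call takes 0.05 s, during which the arm holds its last target. There are 200 camera calls.

## Working session

There is one attempt and no reset: what is moved stays moved. The work goes in short steps, Python scripts to look and compute and a tool call to move; the robot and the scene stay as the last step left them, time stands still between calls to the robot, and variables do not carry over. Pictures are saved under pics/ and viewed, about 8 in all and at most 12, crops included, and the job is handed in when it is done.

Besides the shell and the picture viewer there is one more tool, called after ">>>" as a command line: name --pt "numbers of a row" for each row, then --argument value for the rest. carry_out: Moves the arm, as the interface text tells. Its arguments: {"type":"object","properties":{"offset":{"type":"array","items":{"type":"array","items":{"type":"number"}}},"turn":{"type":"array","items":{"type":"number"}},"hand":{"type":"number"},"grip_force":{"type":"number"}},"required":["offset","turn"]}

```bash
mkdir -p pics; python3 - <<'E'
from bench import bot
import cv2,numpy as np
s=bot.read_state();print(s['clock'],s['ee_pos'],s['orientation'],s['width'],bot.grip_point_offset)
for c in('top','side'):
    f=bot.grab_frame(c);cv2.imwrite(f'pics/{c}0.png',f['img'][:,:,::-1])
    print(c,np.round(f['camera_from_world'],3).tolist(),f['fovy'])
    for n in('strip_rocker_on','dock_rocker_on','pc_button_top','strip','dock','minipc','tumbler','jar','ink','mouse'):
        P=f['camera_from_world'];F=240/np.tan(np.radians(f['fovy']/2))
        for r in bot.tip_of(f,n):
            p=np.array(r['point']);q=P[:3,:3]@p+P[:3,3]
            print(n,np.round(p),round(r['conf'],2),np.round([q[0]/q[2]*F+f['cx'],q[1]/q[2]*F+f['cy']]))
E
```

```text
0.0 [143.35593214 504.75144601 230.81168065] [-4.33370684e-01 -3.11122516e+00  1.63964181e-03] 1.0006184748970226 18.700000000000003
top [[-0.006, -1.0, 0.004, 74.447], [-0.996, 0.006, -0.085, 509.676], [0.085, -0.005, -0.996, 1282.18], [0.0, 0.0, 0.0, 1.0]] 48.361620682773925
strip_rocker_on [460.  -3.  44.] 0.46 [353. 254.]
dock_rocker_on [576. 270.  65.] 0.47 [238. 205.]
dock_rocker_on [341. 368.  66.] 0.47 [195. 306.]
dock_rocker_on [496. 484.  68.] 0.45 [147. 239.]
pc_button_top [ 556. -275.   52.] 0.63 [467. 213.]
strip [542. -40.  -0.] 0.63 [367. 222.]
dock [536. 466.  -1.] 0.86 [163. 225.]
dock [531. 282.  -1.] 0.72 [238. 227.]
dock [ 559. -277.   53.] 0.45 [468. 212.]
dock [464.  -4.  43.] 0.28 [354. 252.]
minipc [ 514. -296.    2.] 0.78 [471. 232.]
tumbler [697. 302.   2.] 0.73 [230. 161.]
jar [ 751. -230.   -1.] 0.73 [441. 139.]
jar [533. 280.  -0.] 0.64 [238. 226.]
ink [ 331. -182.   -2.] 0.63 [426. 307.]
side [[0.784, -0.621, -0.005, -355.272], [-0.447, -0.559, -0.698, 333.26], [0.431, 0.549, -0.716, 841.03], [0.0, 0.0, 0.0, 1.0]] 48.41847657466558
strip_rocker_on [466.  -8.  43.] 0.43 [331. 290.]
dock_rocker_on [494. 481.  68.] 0.59 [211. 151.]
dock_rocker_on [572. 270.  67.] 0.56 [290. 183.]
dock_rocker_on [342. 371.  68.] 0.41 [175. 202.]
dock_rocker_on [698. 304.  -3.] 0.33 [324. 177.]
pc_button_top [465.  -7.  44.] 0.68 [330. 289.]
pc_button_top [ 550. -274.   55.] 0.55 [471. 358.]
pc_button_top [542. -42.  -3.] 0.4 [371. 296.]
pc_button_top [ 333. -181.    5.] 0.21 [334. 408.]
strip [ 546. -271.   54.] 0.42 [468. 359.]
dock [530. 283.   0.] 0.92 [273. 210.]
dock [301. 389.   1.] 0.73 [160. 228.]
dock [540. 469.  -0.] 0.63 [234. 169.]
minipc [ 512. -299.    3.] 0.79 [462. 398.]
minipc [ 333. -180.    5.] 0.62 [334. 407.]
tumbler [697. 303.  -2.] 0.7 [324. 177.]
jar [ 753. -231.   -6.] 0.92 [517. 303.]
ink [ 334. -182.    5.] 0.72 [335. 408.]
mouse [336. 140.   1.] 0.9 [233. 289.]
```

View pics/top0.png

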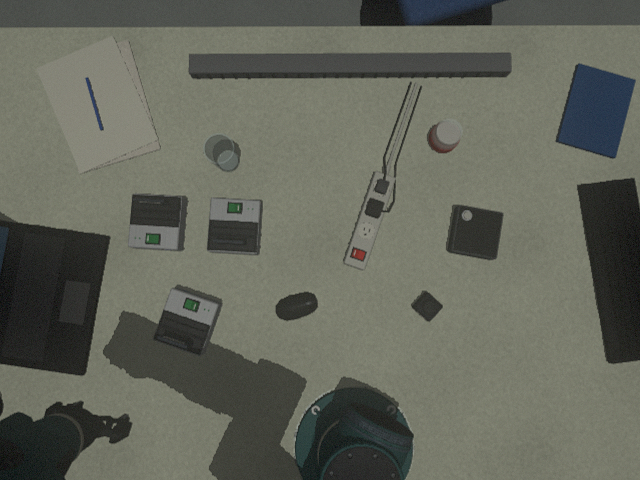

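View pics/side0.png

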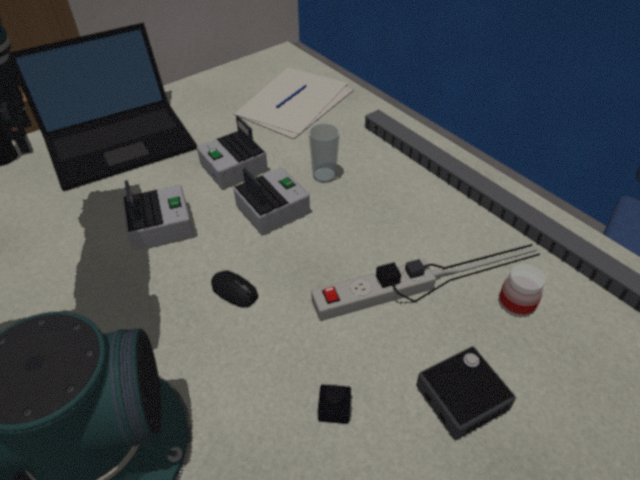

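Top view: the strip's red rocker is at px (358,254), the right-most dock's green rocker at (235,208) and the PC button at (467,215). The other two docks, at (152,238) and (190,303), are decoys. I'll refine the positions by colour in both views.

```bash
cat > h.py <<'E'
import numpy as np,cv2
from bench import bot
def proj(f,p):
    P=f['camera_from_world'];F=240/np.tan(np.radians(f['fovy']/2));q=P[:3,:3]@np.array(p,float)+P[:3,3]
    return q[:2]/q[2]*F+[f['cx'],f['cy']]
def back(f,uv,z):
    P=f['camera_from_world'];F=240/np.tan(np.radians(f['fovy']/2))
    d=P[:3,:3].T@np.array([(uv[0]-f['cx'])/F,(uv[1]-f['cy'])/F,1]);c=-P[:3,:3].T@P[:3,3]
    return c+d*(z-c[2])/d[2]
def blob(f,kind,near,r=22):
    i=f['img'].astype(int);R,G,B=i[...,0],i[...,1],i[...,2]
    m={'r':(R>G*1.6)&(R>B*1.6)&(R>60),'g':(G>R*1.35)&(G>B*1.2)&(G>40),'w':(R+G+B>390)}[kind]
    yy,xx=np.mgrid[:480,:640];m&=np.hypot(xx-near[0],yy-near[1])<r
    n,l,s,c=cv2.connectedComponentsWithStats(m.astype(np.uint8));k=1+np.argmax(s[1:,4]);m=cv2.morphologyEx((l==k).astype(np.uint8),cv2.MORPH_CLOSE,np.ones((3,3)))
    pts=np.argwhere(m)[:,::-1].astype(np.float32)
    return pts.mean(0),s[k],cv2.minAreaRect(pts)
E
python3 - <<'E'
from h import *
T=[]
for c in('top','side'):
    f=bot.grab_frame(c)
    for n,k,z,p in(('strip','r',42,(458,-10,42)),('dock','g',66,(573,276,66)),('pc','w',54.5,(553,-274,54))):
        try:
            u=proj(f,p);b=blob(f,k,u,14 if k=='w' else 22);print(c,n,np.round(u),b[0],b[1],b[2][1:],np.round(back(f,b[0],z),1))
        except Exception as e:print(c,n,e)
        x,y=np.round(u).astype(int);T.append(cv2.resize(f['img'][y-25:y+25,x-25:x+25,::-1],(260,260),interpolation=cv2.INTER_CUBIC))
    for n,h in(('strip',36),('dock',60),('minipc',50)):
        for r in bot.trace(f,n)[:3]:
            pts=np.argwhere(r['region'])[:,::-1].astype(np.float32)
            if len(pts)<50: continue
            bx=cv2.boxPoints(cv2.minAreaRect(pts));w=np.array([back(f,q,h) for q in bx]);e=w[1]-w[0],w[2]-w[1]
            print(c,n,round(r['conf'],2),np.round(w.mean(0)),[(round(float(np.hypot(*v[:2]))),round(float(np.degrees(np.arctan2(v[1],v[0]))),1)) for v in e])
g=np.clip(np.vstack([np.hstack(T[:3]),np.hstack(T[3:])]).astype(float)*1.5,0,255)
cv2.imwrite('pics/crops.png',g)
E
```

```text
top strip [356. 255.] [357.95145 253.8835 ] [352 249  13  11  92] ((11.94888687133789, 8.66622543334961), 23.198591232299805) [460.1 -13.7  42. ]
top dock [236. 206.] [234.14706 207.33333] [228 203  13   9  89] ((8.0, 12.0), 90.0) [570.8 279.5  66. ]
top pc attempt to get argmax of an empty sequence
top strip 0.94 [652. -92.  36.] [(480, -22.1), (73, -112.5)]
top dock 0.77 [529. 279.  60.] [(132, -3.2), (126, -94.3)]
top dock 0.61 [540. 462.  60.] [(131, -2.2), (131, -93.9)]
top dock 0.57 [306. 387.  60.] [(136, -18.5), (130, -109.5)]
top minipc 0.92 [ 512. -294.   50.] [(122, -11.8), (123, -100.8)]
side strip [328. 293.] [330.58667 294.70667] [323 287  16  15 147] ((13.914020538330078, 12.016654968261719), 71.56504821777344) [458.1 -16.4  42. ]
side dock [288. 182.] [286.7294  182.37646] [280 178  14  10  85] ((11.31370735168457, 7.778173923492432), 45.0) [568.5 276.1  66. ]
side pc [472. 358.] [477.3913  349.21738] [462 344  24  14  69] ((24.680112838745117, 8.705796241760254), 19.17900848388672) [ 572.5 -268.9   54.5]
side strip 0.66 [641. -94.  36.] [(490, -22.8), (119, -135.2)]
side strip 0.43 [ 512. -300.   36.] [(146, -3.0), (137, -106.9)]
side dock 0.63 [520. 276.  60.] [(173, 18.2), (229, -99.0)]
side dock 0.6 [535. 447.  60.] [(191, 19.3), (236, -100.8)]
side dock 0.57 [303. 391.  60.] [(142, -18.4), (228, -110.4)]
side minipc 0.8 [ 505. -303.   50.] [(143, -3.2), (134, -107.2)]
side minipc 0.56 [530. 290.  50.] [(179, 2.3), (228, -109.1)][ WARN:0@6.373] global loadsave.cpp:1063 imwrite_ Unsupported depth image for selected encoder is fallbacked to CV_8U.
```

View pics/crops.png

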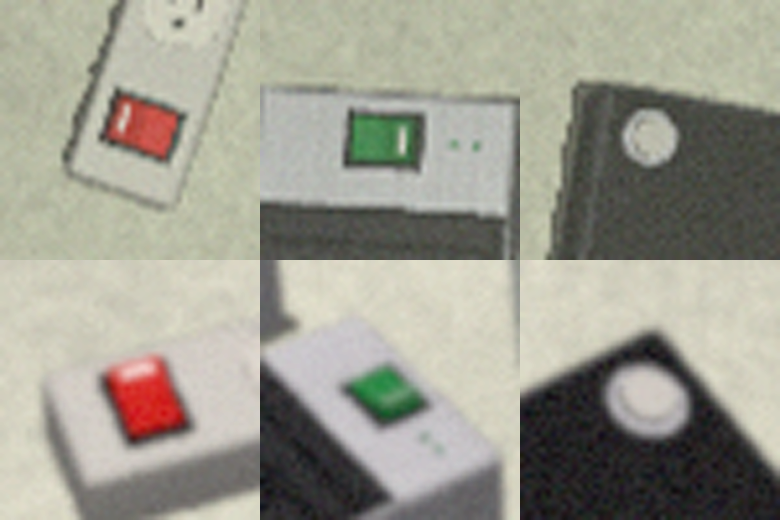

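```bash
python3 - <<'E'
from h import *
f=bot.grab_frame('top');g=bot.grab_frame('side')
u=np.round(proj(f,(553,-274,54)));v=np.round(proj(g,(553,-274,54)))
print(u,v,back(f,u-25+[24.6,25.9],53),back(g,v-25+[25.5,26.3],55))
print('strip top',back(f,(358.2,253.5),38)); v=np.round(proj(g,(458,-10,42)));print('side',back(g,v-25+[27.6,26.2],38))
print('dock',back(f,(234.5,207.5),62));v=np.round(proj(g,(573,276,66)));print('side',back(g,v-25+[24.2,25.9],62))
E
```

```text
[467. 214.] [472. 358.] [ 551.16808754 -273.81590452   53.        ] [ 550.72008179 -276.79616159   55.        ]
strip top [461.18246847 -14.57635696  38.        ]
side [460.83484616 -13.06795396  38.        ]
dock [570.99343251 279.31668163  62.        ]
side [570.93113672 278.00985868  62.        ]
```

>>> carry_out --pt "-3 -2.7 0" --pt "-6 -5.4 0" --pt "-9 -8 0" --pt "-12 -10.7 0" --pt "-15 -13.4 0" --pt "-18 -16 0.5" --pt "-21 -18.7 1.5" --pt "-24 -21.4 3" --pt "-27 -24 4.5" --pt "-30 -26.7 6" --pt "-33 -29.4 7.5" --pt "-36 -32.1 9" --pt "-39 -34.7 10.5" --pt "-42 -37.4 12" --pt "-44 -39.2 13" --pt "-44.87 -39.98 13" --pt "-44.87 -39.98 13" --pt "-44.87 -39.98 13" --pt "-44.87 -39.98 13" --turn '[-6, -12, -18, -24, -30, -36, -42, -48, -54, -60, -66, -72, -78, -83.86, -83.86, -83.86, -83.86, -83.86, -83.86]' --hand 0

```text
clock: 3.18
ee_pos: [466.0, -3.3, 100.7]
orientation: [1.753, -2.606, -0.001]
wrist_force: [-0.2, 1.2, 0.2]
width: -0.001
```

>>> carry_out --pt "0 0 1" --pt "0 0 2" --pt "0 0 3" --pt "0 0 4" --pt "0 0 4.6" --pt "0 0 4.8" --pt "0 0 4.8" --turn '[0, 0, 0, 0, 0, 0, 0]'

```text
clock: 3.77
ee_pos: [465.5, -1.6, 53.3]
orientation: [1.758, -2.604, -0.0]
wrist_force: [-0.1, -0.2, 0.4]
width: 0.002
```

```bash
python3 - <<'E'
from h import *
s=bot.read_state();print(s['ee_pos'],s['wrist_force'])
T=[]
for c in('top','side'):
    f=bot.grab_frame(c);x,y=np.round(proj(f,(461,-14,45))).astype(int)
    T.append(cv2.resize(f['img'][y-35:y+35,x-35:x+35,::-1],(390,390),interpolation=cv2.INTER_CUBIC))
cv2.imwrite('pics/s1.png',cv2.convertScaleAbs(np.hstack(T),alpha=1.5))
E
```

```text
[465.49199834  -1.62164056  53.32838986] [-0.09784802 -0.19718603  0.36676029]
```

View pics/s1.png

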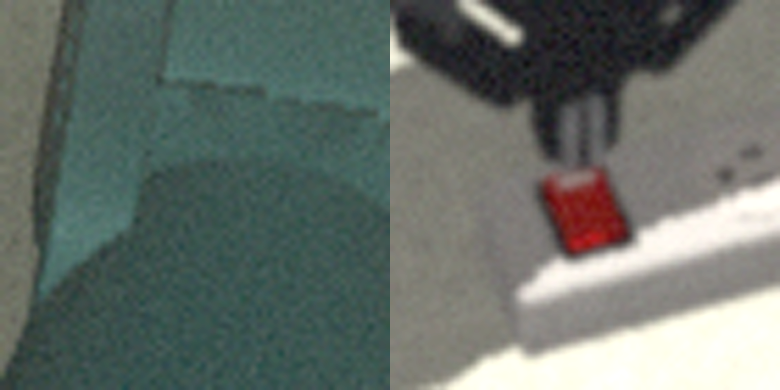

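>>> carry_out --pt "0 0 0.2" --pt "0 0 0.4" --pt "0 0 0.5" --pt "0 0 0.6" --pt "0 0 0.7" --pt "0 0 0.8" --pt "0 0 0.9" --pt "0 0 1.0" --pt "0 0 1.0" --turn '[0, 0, 0, 0, 0, 0, 0, 0, 0]'

```text
clock: 4.62
ee_pos: [466.0, -2.1, 43.2]
orientation: [-1.757, 2.604, 0.0]
wrist_force: [0.3, 0.7, 1.3]
width: 0.001
```

>>> carry_out --pt "0 0 0.08" --pt "0 0 0.15" --pt "0 0 0.2" --pt "0 0 0.25" --pt "0 0 0.25" --turn '[0, 0, 0, 0, 0]'

```text
clock: 5.03
ee_pos: [465.9, -2.2, 40.7]
orientation: [-1.757, 2.605, -0.0]
wrist_force: [0.1, 0.0, 1.6]
width: -0.001
```

>>> carry_out --pt "0 0 0.03" --pt "0 0 0.06" --pt "0 0 0.06" --turn '[0, 0, 0]'

```text
clock: 5.28
ee_pos: [465.9, -2.2, 40.2]
orientation: [-1.757, 2.604, -0.0]
wrist_force: [0.8, 1.1, 1.3]
width: -0.002
```

>>> carry_out --pt "0 0 -1" --pt "0 0 -3" --pt "0 0 -6" --pt "0 0 -9" --pt "0 0 -12" --pt "0 0 -14" --pt "0 0 -14" --turn '[0, 0, 0, 0, 0, 0, 0]'

```text
clock: 5.87
ee_pos: [467.2, -2.6, 183.6]
orientation: [-1.755, 2.602, -0.006]
wrist_force: [-0.0, -0.0, 0.1]
width: 0.005
```

```bash
python3 - <<'E'
from h import *
s=bot.read_state();print(s['ee_pos'],s['wrist_force'])
T=[]
f=bot.grab_frame('side')
for p in((461,-14,45),(571,278,62)):
    x,y=np.round(proj(f,p)).astype(int)
    T.append(cv2.resize(f['img'][y-30:y+30,x-30:x+30,::-1],(390,390),interpolation=cv2.INTER_CUBIC))
cv2.imwrite('pics/s2.png',cv2.convertScaleAbs(np.hstack(T),alpha=1.6))
for r in bot.tip_of(f,'strip_rocker_on'):print(r)
E
```

```text
[467.21519612  -2.60700428 183.64724562] [-0.00430512 -0.03834748  0.14581694]
{'point': [466.8, -6.6, 38.6], 'conf': 0.71}
```

View pics/s2.png

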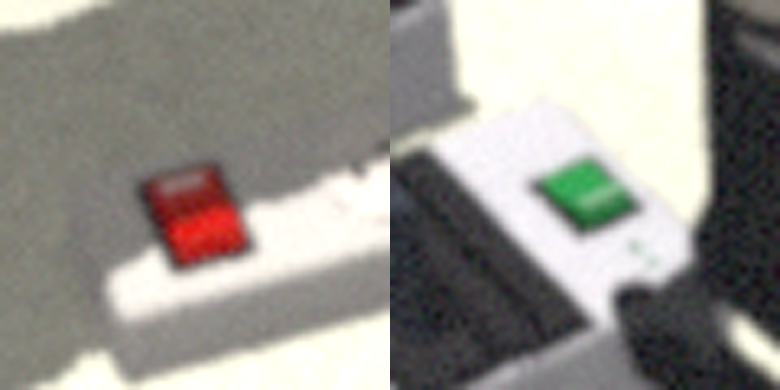

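The red rocker now has its ON half level and its near half raised (px around (330,290)). I felt no hard stop, so I'll touch it once more to confirm.

>>> carry_out --pt "0 0 3" --pt "0 0 6" --pt "0 0 9" --pt "0 0 11.5" --pt "0 0 13" --pt "0 0 13.5" --pt "0 0 13.8" --pt "0 0 13.9" --pt "0 0 13.97" --pt "0 0 14.0" --pt "0 0 14.03" --pt "0 0 14.03" --turn '[0, 0, 0, 0, 0, 0, 0, 0, 0, 0, 0, 0]'

```text
clock: 6.97
ee_pos: [466.1, -2.2, 40.3]
orientation: [-1.756, 2.604, -0.001]
wrist_force: [-0.2, -0.1, -0.4]
width: -0.003
```

>>> carry_out --pt "0 0 0.02" --pt "0 0 0.04" --pt "0 0 0.04" --turn '[0, 0, 0]'

```text
clock: 7.22
ee_pos: [466.2, -2.2, 39.9]
orientation: [-1.756, 2.604, -0.001]
wrist_force: [-1.4, -0.3, 6.9]
width: 0.004
```

>>> carry_out --pt "0 0 -1" --pt "0 0 -4" --pt "0 0 -7.5" --pt "-2 0 -10" --pt "-5 0.1 -11" --pt "-8 0.1 -11" --pt "-11 0.1 -11" --pt "-14 0.2 -11" --pt "-17 0.2 -11" --pt "-20 0.3 -11" --pt "-23 0.3 -11" --pt "-26 0.3 -11" --pt "-28 0.36 -11" --pt "-28.8 0.36 -11" --pt "-28.8 0.36 -11" --pt "-28.8 0.36 -8" --pt "-28.8 0.36 -5.5" --pt "-28.8 0.36 -4" --pt "-28.8 0.36 -3.8" --pt "-28.8 0.36 -3.8" --turn '[0, 0, 0, -2, -5, -8, -11, -14, -17, -19, -19, -19, -19, -19, -19, -19, -19, -19, -19, -19]'

```text
clock: 8.88
ee_pos: [569.8, 265.0, 77.3]
orientation: [2.161, -2.279, -0.001]
wrist_force: [-0.5, 0.4, 0.1]
width: 0.002
```

```bash
python3 - <<'E'
from h import *
s=bot.read_state();print(s['ee_pos'],s['orientation'],s['wrist_force'])
T=[]
for c in('top','side'):
    f=bot.grab_frame(c);x,y=np.round(proj(f,(571,278,65))).astype(int)
    T.append(cv2.resize(f['img'][y-35:y+35,x-35:x+35,::-1],(390,390),interpolation=cv2.INTER_CUBIC))
cv2.imwrite('pics/s3.png',cv2.convertScaleAbs(np.hstack(T),alpha=1.6))
E
```

```text
[569.75429331 265.03641876  77.27027278] [ 2.16050811e+00 -2.27870386e+00 -9.39211239e-04] [-0.49010891  0.41336528  0.13181583]
```

View pics/s3.png

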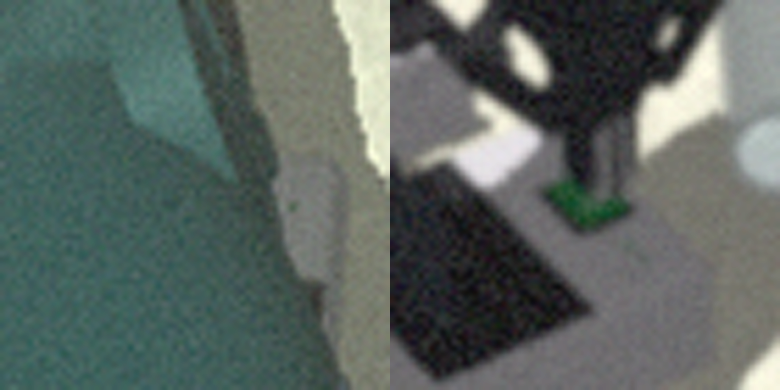

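>>> carry_out --pt "0 0 0.2" --pt "0 0 0.4" --pt "0 0 0.6" --pt "0 0 0.7" --pt "0 0 0.8" --pt "0 0 0.9" --pt "0 0 1.0" --pt "0 0 1.1" --pt "0 0 1.2" --pt "0 0 1.25" --pt "0 0 1.3" --pt "0 0 1.3" --turn '[0, 0, 0, 0, 0, 0, 0, 0, 0, 0, 0, 0]'

```text
clock: 9.98
ee_pos: [570.4, 266.2, 64.4]
orientation: [2.162, -2.279, -0.0]
wrist_force: [0.2, -1.0, 1.1]
width: -0.001
```

>>> carry_out --pt "0 0 0.02" --pt "0 0 0.04" --pt "0 0 0.05" --pt "0 0 0.05" --turn '[0, 0, 0, 0]'

```text
clock: 10.32
ee_pos: [570.4, 266.2, 64.0]
orientation: [-2.162, 2.279, -0.0]
wrist_force: [0.3, -2.2, 2.8]
width: -0.001
```

>>> carry_out --pt "0 0 0.02" --pt "0 0 0.03" --pt "0 0 0.03" --turn '[0, 0, 0]'

```text
clock: 10.57
ee_pos: [570.5, 266.2, 64.0]
orientation: [-2.162, 2.279, -0.0]
wrist_force: [-1.6, -2.1, 6.1]
width: -0.0
```

>>> carry_out --pt "0 0 -1" --pt "0 0 -3.5" --pt "0 0 -7" --pt "0 0 -9.5" --pt "2 0 -10" --pt "5 -0.1 -10" --pt "8.5 -0.1 -10" --pt "12 -0.2 -10" --pt "15.5 -0.3 -10" --pt "19 -0.3 -10" --pt "22.5 -0.4 -10" --pt "26 -0.5 -10" --pt "29.5 -0.5 -10" --pt "33 -0.6 -10" --pt "36.5 -0.6 -10" --pt "40 -0.7 -10" --pt "43.5 -0.8 -10" --pt "47 -0.8 -10" --pt "50 -0.9 -10" --pt "51.5 -0.9 -10" --turn '[0, 0, 0, 0, 0, 0, 0, 0, 0, 0, 0, 0, 0, 0, 0, 0, 0, 0, 0, 0]'

```text
clock: 12.23
ee_pos: [552.2, -251.7, 164.0]
orientation: [-2.16, 2.281, -0.001]
wrist_force: [-0.7, 0.3, -0.0]
width: -0.002
```

```bash
python3 - <<'E'
from h import *
s=bot.read_state();print(s['ee_pos'],s['orientation'],s['wrist_force'])
T=[]
for c in('top','side'):
    f=bot.grab_frame(c)
    for p in((461,-14,42),(571,278,65),(551,-275,54)):
        x,y=np.round(proj(f,p)).astype(int)
        T.append(cv2.resize(f['img'][y-25:y+25,x-25:x+25,::-1],(260,260),interpolation=cv2.INTER_CUBIC))
    for n in('strip_rocker_on','dock_rocker_on','dock','pc_button_top','minipc'):
        print(c,n,[(np.round(r['point']).tolist(),round(r['conf'],2)) for r in bot.tip_of(f,n)][:3])
cv2.imwrite('pics/s4.png',cv2.convertScaleAbs(np.vstack([np.hstack(T[:3]),np.hstack(T[3:])]),alpha=1.6))
E
```

```text
[ 552.2318874  -251.66205619  164.0106499 ] [-2.16013288e+00  2.28097629e+00 -1.00631025e-03] [-0.7099757   0.27013006 -0.03926161]
top strip_rocker_on [([463.0, -5.0, 44.0], 0.56)]
top dock_rocker_on [([499.0, 479.0, 67.0], 0.59), ([575.0, 271.0, 59.0], 0.51), ([341.0, 372.0, 65.0], 0.44)]
top dock [([538.0, 464.0, -1.0], 0.9), ([308.0, 395.0, -4.0], 0.86), ([529.0, 280.0, 1.0], 0.58)]
top pc_button_top [([558.0, -273.0, 52.0], 0.38)]
top minipc [([512.0, -295.0, 0.0], 0.68)]
side strip_rocker_on [([465.0, -6.0, 41.0], 0.56)]
side dock_rocker_on [([339.0, 371.0, 69.0], 0.64), ([569.0, 267.0, 63.0], 0.58), ([498.0, 481.0, 66.0], 0.57)]
side dock [([532.0, 284.0, -2.0], 0.96), ([302.0, 391.0, 1.0], 0.94), ([541.0, 471.0, -3.0], 0.64)]
side pc_button_top [([333.0, -182.0, 4.0], 0.68), ([549.0, -271.0, 55.0], 0.44)]
side minipc [([513.0, -298.0, -2.0], 0.68)]
```

View pics/s4.png

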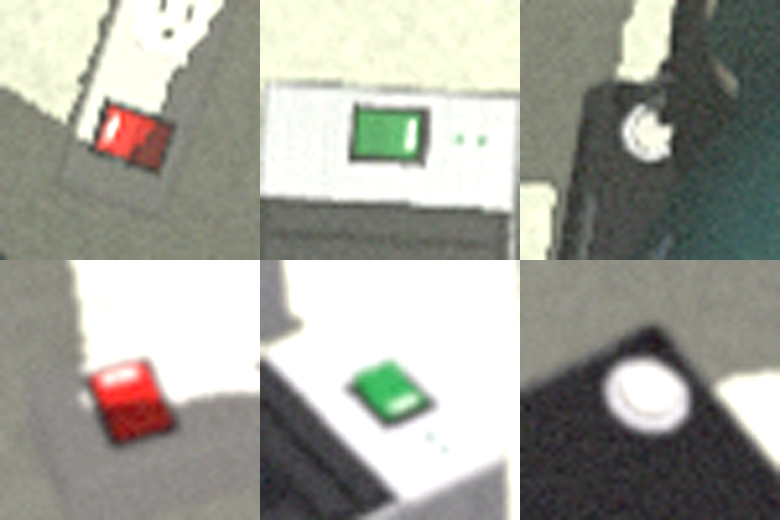

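Both rockers are on: the ON half is flat in each, and the dock hasn't moved. Next is the PC button.

>>> carry_out --pt "2 0 0" --pt "2.64 0 1" --pt "2.64 0 3" --pt "2.64 0 5.5" --pt "2.64 0 8" --pt "2.64 0 9.5" --pt "2.64 0 10.1" --pt "2.64 0 10.1" --pt "2.64 0 10.1" --turn '[0, 0, 0, 0, 0, 0, 0, 0, 0]'

```text
clock: 13.58
ee_pos: [551.2, -274.9, 63.0]
orientation: [-2.162, 2.279, -0.0]
wrist_force: [-0.4, 0.7, -0.0]
width: -0.001
```

```bash
python3 - <<'E'
from h import *
s=bot.read_state();print(s['ee_pos'],s['wrist_force'])
f=bot.grab_frame('side');x,y=np.round(proj(f,(551,-275,60))).astype(int)
cv2.imwrite('pics/s5.png',cv2.convertScaleAbs(cv2.resize(f['img'][y-35:y+35,x-35:x+35,::-1],(390,390),interpolation=cv2.INTER_CUBIC),alpha=1.6))
E
```

```text
[ 551.17250108 -274.94799985   62.96608962] [-0.35973557  0.71564214 -0.02830636]
```

View pics/s5.png

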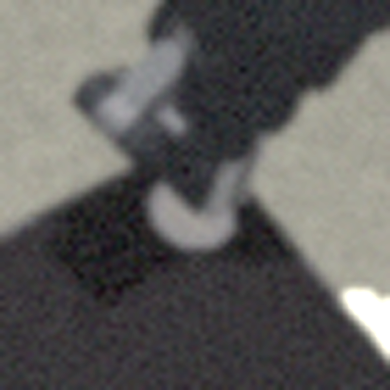

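>>> carry_out --pt "0 0 0.2" --pt "0 0 0.4" --pt "0 0 0.6" --pt "0 0 0.7" --pt "0 0 0.8" --pt "0 0 0.88" --pt "0 0 0.94" --pt "0 0 1.0" --pt "0 0 1.05" --pt "0 0 1.07" --pt "0 0 1.07" --turn '[0, 0, 0, 0, 0, 0, 0, 0, 0, 0, 0]'

```text
clock: 14.55
ee_pos: [551.1, -275.0, 52.1]
orientation: [-2.163, 2.279, -0.0]
wrist_force: [-0.6, 0.7, 2.7]
width: 0.002
```

>>> carry_out --pt "0 0 0.02" --pt "0 0 0.03" --pt "0 0 0.03" --turn '[0, 0, 0]'

```text
clock: 14.8
ee_pos: [551.1, -275.0, 51.7]
orientation: [-2.162, 2.279, -0.0]
wrist_force: [-0.8, 0.5, 2.5]
width: -0.002
```

>>> carry_out --pt "0 0 -0.2" --pt "0 0 -0.6" --pt "0 0 -1.5" --pt "0 0 -4" --pt "0 0 -7" --pt "0 0 -10" --pt "-3 0 -13" --pt "-6 0 -15" --pt "-9 0 -16" --pt "-12 0 -16" --pt "-14 0 -16" --pt "-15 0 -16" --pt "-15 0 -16" --pt "-15 0 -16" --pt "-15 0 -16" --turn '[0, 0, 0, 0, 0, 0, 0, 0, 0, 0, 0, 0, 0, 0, 0]'

```text
clock: 16.05
ee_pos: [558.9, -126.1, 211.7]
orientation: [2.162, -2.279, 0.0]
wrist_force: [-0.4, -0.4, -0.5]
width: -0.004
```

```bash
python3 - <<'E'
from h import *
s=bot.read_state();print(s['clock'],s['ee_pos'],s['wrist_force'])
for c in('top','side'):
    f=bot.grab_frame(c);cv2.imwrite(f'pics/end_{c}.png',cv2.convertScaleAbs(f['img'][:,:,::-1],alpha=1.4))
    for n in('strip_rocker_on','dock_rocker_on','dock','pc_button_top','minipc'):
        print(c,n,[(np.round(r['point']).tolist(),round(r['conf'],2)) for r in bot.tip_of(f,n)][:3])
E
```

```text
16.05 [ 558.89583679 -126.11453445  211.68452665] [-0.37856793 -0.39201816 -0.50262011]
top strip_rocker_on [([460.0, -2.0, 41.0], 0.49)]
top dock_rocker_on [([340.0, 370.0, 68.0], 0.53), ([575.0, 270.0, 64.0], 0.5), ([498.0, 481.0, 65.0], 0.44)]
top dock [([306.0, 395.0, -4.0], 0.77), ([539.0, 465.0, 0.0], 0.64), ([532.0, 278.0, 2.0], 0.61)]
top pc_button_top []
top minipc []
side strip_rocker_on [([465.0, -6.0, 41.0], 0.72)]
side dock_rocker_on [([572.0, 267.0, 59.0], 0.61), ([338.0, 369.0, 72.0], 0.52)]
side dock [([541.0, 468.0, -3.0], 0.73), ([532.0, 283.0, -0.0], 0.71), ([301.0, 391.0, 2.0], 0.57)]
side pc_button_top [([550.0, -271.0, 54.0], 0.45)]
side minipc [([512.0, -300.0, -3.0], 0.93), ([751.0, -232.0, -2.0], 0.36)]
```

View pics/end_side.png

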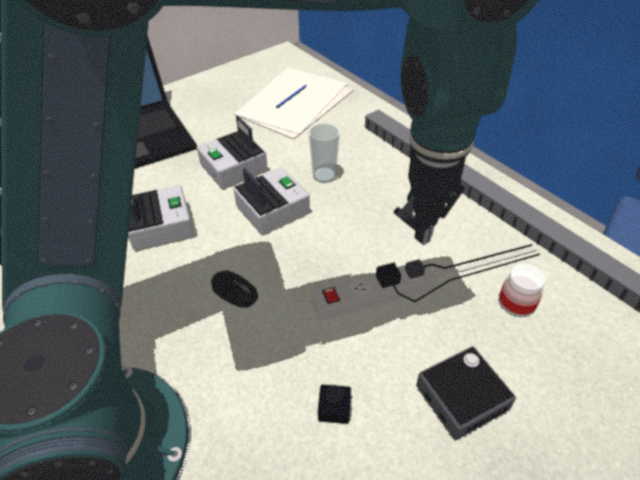

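```bash
python3 -c "
from bench import bot
print(bot.sign_off())"
```

```text
the job is handed in; nothing more can be done
None
```

I started the desk in the order asked and handed the job in at about 16 s on the robot's clock. I tapped the red strip rocker, then the green rocker on the right-most dock, then the PC power button.

- **Red rocker:** It went down to its hard stop (6.9 N at 39.9 mm above the desk). The first press stopped just short without any stop being felt, so I touched it again to confirm before moving on.
- **Green rocker:** It went down to its hard stop (6.1 N at 64.0 mm).
- **PC button:** It was pressed about 2.8 mm by height, past the 1.8 mm the PC needs. The wrist force of 2.5–2.7 N suggests only about 2 mm, and that reading is noisy to roughly 0.7 N, so the two measures disagree slightly. I did not press again, because a second tap could have toggled the PC off.

**Last checks:**
- In the final side picture the button is back up.
- The dock and PC are within about 4 mm of where they started, which is the accuracy of the trained networks I measured with.
- The glass, jar, ink bottle and mouse look undisturbed.
- The arm is clear of everything.
- In the final top picture the networks did not find the PC or its button, so those two rest on the side view alone.

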